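# Bolt the drill-press vise down with a quarter-turn clamp stud

### The arm

A 6-joint arm with a two-finger parallel gripper is mounted at the origin on the work surface. World frame = base frame: x ahead of the robot, y to its left, z up, the work surface at z = 0. Lengths are in m, angles in rad, forces in N, time in s.
With the tool pointing down it reaches from about 0.3 to 0.875 m from the base axis. Payload 6.4 kg.
Tool frame: the origin (TCP) lies at the very end of the fingers, on their centre line; the grasp point (between the pads) lies 19 mm behind it; z points along the fingers, y is the line along which they close (so a half turn about z gives the same grasp; the last joint's range is limited). The gripper opens to 85 mm and grips with 20 to 120 N. Pads are 22 mm wide; open, the fingers measure 114 mm over their backs; the gripper's body (76 mm by 85 mm) begins 54 mm behind the grasp point. The pads swing forward as they close: fully open they stand 13 mm farther back than shut.
Start: joints at [-1.533, 0.181, 1.607, -0, 1.354, -0.206], TCP at [0.139, -0.558, 0.231] pointing down, gripper open.
Joint ranges: [-2.99, 2.99], [-0.89, 2.07], [0.3, 2.58], [-1.14, 4.28], [0, 2.63], [-3.12, 3.12]. Speed limits (rad/s): [2.57, 2.57, 3.01, 3.14, 3.14, 3.14].

### API

Orientations are given as a unit quaternion [w, x, y, z].
In Python, from bench import ctrl gives the robot as it stands.
- The arm moves only by the tool jog_arm, never from a script. Its argument "series" is a list that holds one entry, the list of rows, each a list of 7 numbers: the shift along the tool's x, y, z in mm, then the turn, a rotation vector about the tool's x, y, z in rad, then the finger opening in mm, from 0 to 85.4. In form: [[[tx, ty, tz, rx, ry, rz, gripper], ...]]. A call has exactly 10 rows; each row shifts and turns the commanded pose from where the row before left it, along the tool's axes as they then stand; what a row does not reach is not made up. A row lasts 1/10 s, in which the tool goes at most 50 mm and 8.59 degrees, less where a joint would pass 70% of its speed; a pose out of reach is approached as far as the arm can. A call with a gripper value outside its range is refused whole. The fingers move at their own pace and stop on an object; the grip force is fixed at half the most. Time passes only in rows, so rows that do not move let the fingers close, or fill a call up. It gives the time, the measured TCP pose, the force, the opening and the grip force at its end, in the units of the state.
- ctrl.get_obs(): the state, without advancing time (a new reading comes with each control period).
- ctrl.camera(name): name is "scene" or "top" or "wrist"; returns a dict with "frame" (420x560x3 uint8, blue, green, red), "z_map" (420x560 float32, m along the optical axis (not along the pixel's ray), 0 where there is no reading), "fx", "fy", "cx", "cy" (pixels), "xyz" and "rotation" of the camera in the world. Camera axes: x right, y down, z forward; pixel columns grow to the right and rows downward; lengths in m; the calibration is good to about 2 mm. The wrist camera is an equidistant fisheye: a pixel r from the principal point sees the ray r / f radians off the axis. A picture is of the moment at which its call begins.
- ctrl.hand_in(): hands the job in; it is judged then, once.
The state is a dict: "time_s": time; "q": joint angles; "dq": joint speeds; "joint_efforts": joint torques, N m; "eef_pos": TCP position; "eef_rot": TCP orientation; "wrist_force": force on the tool from outside, world axes, zero at the start; "torque": the same for the moment, N m; "opening": opening from 0.0 (shut) to 1.0 (fully open); "grasp_force": force on a finger pad.
Only numpy, scipy, OpenCV 4.12 (cv2) and the standard library are available. Lean on these libraries where they do the work, as an engineer would, in place of code of your own. Each camera call takes 0.05 s, during which the arm holds its last target. There are 200 camera calls.

### The job

Bolt down the free end of the drill-press vise: take the winged clamp stud from the wooden rack, drop its hammer head into the T-slot that the vise's open lug points along, clear of the vise, and slide it into the lug until its shank meets the end of the lug's slot. Keep pushing, so that stud and vise slide back together until the vise comes up against its far bolt and stops; then press the stud down against its spring, turn it a quarter turn clockwise so that the head locks crosswise under the slot's lips, and let go, so that its collar clamps the lug. Feel your way with a light hand (the stud must never be forced with more than about 30 N against vise or table), and leave the hex bolt, the oil bottle and the wrench where they are.

Things in the scene. Friction and masses are not known exactly. Their poses are not given: they have to be found in the camera images.
- stud: Clamp stud of dark steel, 60 mm tall, 0.2 to 0.3 kg, hanging upright in the rack by its collar. Origin: centre of the head's underside; z up the shank. Hammer head 13 (x) by 26 (y) mm, z 0 to 7, ends rounded but for two diagonal corners (-x,+y and +x,-y), left square. Shank 10 mm across, z 7 to 38. Hub 19 mm across, z 34 to 38. Head and wing look the same after a half turn.
- wing (a point): Centre of the stud's wing handle (stud z 49 mm), to be gripped across its flats: 12 mm thick (stud x), 46 mm long (stud y, parallel to the head), stud z 38 to 60 mm.
- collar (a joint): How far the stud's clamp collar is pushed up the shank against its spring, m: 0 free (collar underside at stud z 21 mm), 0.009 solid. Steel collar 26 mm across, 4 mm thick. The spring takes 3.6 N to start and 0.9 N more per mm. Clamped on the lug it stands at 0.004 (7 N).
- table_plate: Slotted cast-iron table, fixed on the bench: 200 (x) by 380 (y) by 45 mm high, origin at the centre of its underside. Two T-slots run its whole length along y, at x = -48 and +48 mm: opening 15.4 mm wide with 2 mm chamfers at the top, lips 9 mm deep, below them a channel 28 mm wide and 12 mm high, its floor 21 mm under the table's top.
- slot_a (a point): Middle of the T-slot at the table's x = -48 mm, at the height of the table's top. The stud's head drops through the opening with its 26 mm side along the slot.
- slot_b (a point): Middle of the T-slot at the table's x = +48 mm, likewise. Once its top is more than 9 mm below the table's top the head can turn: clockwise from above to a stop at about 100 degrees; counter-clockwise it jams in the channel at about 45 degrees.
- vise: Blue drill-press vise, 3 kg, over one of the two T-slots (either). Origin on the table's top where the stud's axis lies when home in the lug; it moves with the vise. x across the T-slot, y along it from open lug to vise, z up. It may stand 0.5 mm off the slot's centre. Vise body from y = 45 mm on, jaws 52 mm high, work in them 60 mm. Clamped, the stud's origin is at z = -16 mm.
- lug_mouth (a point): Mouth of the vise's lug, at vise y = -13 mm, on the lug's top. Lug: plate 50 mm wide, 9 mm thick, y = -13 to 45 mm, with an open slot 13 mm wide (flared to 21 at the mouth) ending at y = 5 mm. The head cannot pass down through it: drop the stud in at vise y below -30 mm and slide it to +y with the collar above the lug (stud origin at vise z -12 to -8 mm).
- slot_end: Blue web of the lug (13 mm wide, 7.5 mm high) whose front face, at vise y = 5 mm, is the end of the lug's slot, against which the stud's shank is pushed. Moves with the vise; same origin and axes.
- rack: Fixed wooden block 60 (x) by 150 (y) by 32 mm high, origin at the centre of its underside. The stud hangs in its oblong hole (17 by 29 mm) at y = 35 mm, head along the rack's y; the hex bolt and five drills up to 62 mm long stand at y = -22 to -65 mm.
- hex_bolt: Bystander: steel hex bolt standing in the rack, its 21 mm head 14 mm above the rack's top. Origin at the foot of the shank.
- oil_bottle: Bystander: white oil bottle, 48 mm across, 130 mm tall, on the bench. Origin at the centre of its foot.
- wrench: Bystander: steel wrench 180 mm long lying on the bench. Origin at the middle of its underside.
- vblock: Dark steel V-block 50 by 60 by 42 mm, fixed on the table plate over the other T-slot; the block lies 60 to 120 mm along +y from its origin.
- far_lug (a point): Middle of the vise's far lug (vise y = 165 mm, on its top). The far bolt passes through a slotted hole in it, so the vise can be pushed back along its +y, dragging on the table with about 3.5 N (under 5 N). After 4.5 mm at least and 13 mm at most (not known beforehand) the bolt stops it dead, rigidly. It stays where it is left.
There are look-alikes about, which are no part of the job. What is shaped like the stud but blue or turquoise is not meant.

How it is judged:
On the way, in this order (a step that is already met when the one before it is completed fails the run):
1. the stud's head is let down into the T-slot in line with the lug, clear of the lug (z of stud in the frame of vise between -0.025 and -0.004 m and x of stud in the frame of vise between -0.003 and 0.003 m and y of stud in the frame of vise between -0.25 and -0.022 m), for 0.1 s.
2. slid home, head still along the slot: the shank presses on the end of the lug's slot with over 6 N, more than the vise's drag, so that the vise has come up against its far bolt (distance of vise from where it was at the start of the episode above 0.0045 m and contact force between stud and slot_end above 6 N and horizontal distance between stud and vise below 0.003 m and z of stud in the frame of vise below -0.004 m and angle between the y axis of stud and the y axis of vise, either way round below 0.35 rad), for 0.04 s.
At the end, for the whole second after the job is handed in: vise pushed back (over 4.5 mm from its start); stud at rest, upright (0.1 rad), at the end of the lug's slot (2.5 mm), head drawn up under the lips (origin 14.5 to 17.5 mm below the table's top) and crosswise to the slot (0.3 rad), its collar clamping the lug with over 4 N (distance of vise from where it was at the start of the episode above 0.0045 m and horizontal distance between stud and vise below 0.0025 m and z of stud in the frame of vise between -0.0175 and -0.0145 m and angle between the y axis of stud and the x axis of vise, either way round below 0.3 rad and angle between stud's own z axis and vertical below 0.1 rad and contact force between stud and vise above 4 N and linear speed of stud below 0.02 m/s); the robot touches nothing.
It fails at once if the stud is forced against the table or the T-slot with more than 30 N (contact force between stud and table_plate above 30 N).
It fails at once if the stud is forced against the vise with more than 30 N (contact force between stud and vise above 30 N).
It fails at once if the hex bolt is moved by more than 15 mm (distance of hex_bolt from where it was at the start of the episode above 0.015 m).
It fails at once if the oil bottle is moved by more than 15 mm (distance of oil_bottle from where it was at the start of the episode above 0.015 m).
It fails at once if the wrench is moved by more than 15 mm (distance of wrench from where it was at the start of the episode above 0.015 m).
It also fails if it takes over 64 s, if anything falls off the work surface, if the arm or the gripper's body presses on something with over 40 N, if the wrist force passes 120 N, or if a joint passes its speed limit or range.

## Working session

There is one attempt and no reset: what is moved stays moved. The work goes in short steps, Python scripts to look and compute and a tool call to move; the robot and the scene stay as the last step left them, time stands still between calls to the robot, and variables do not carry over. Pictures are saved under pics/ and viewed, at most 10 in all, crops included, and the job is handed in when it is done.

Besides the shell and the picture viewer there is one more tool, called as a command line: name --argument value ..., lists and objects as JSON in quotes. jog_arm: Moves the arm, as the interface text tells. Its arguments: {"type":"object","properties":{"series":{"type":"array"}},"required":["series"]}

```bash
mkdir -p pics; ls
cat > h.py <<'E'
import numpy as np,cv2
from bench import ctrl
def pts(c):
    z=c["z_map"];v,u=np.mgrid[:z.shape[0],:z.shape[1]]
    P=np.dstack([(u-c["cx"])/c["fx"]*z,(v-c["cy"])/c["fy"]*z,z])
    R=np.array(c["rotation"]); 
    if R.size==4:
        from scipy.spatial.transform import Rotation as Ro
        R=Ro.from_quat(R[[1,2,3,0]]).as_matrix()
    return P@R.reshape(3,3).T+np.array(c["xyz"])
E
python3 - <<'E'
from h import *
for n in("top","scene"):
    c=ctrl.camera(n);cv2.imwrite(f"pics/{n}0.png",c["frame"]);np.save(n+"0.npy",pts(c));print(n,c["xyz"],c["rotation"],c["fx"],c["cx"],c["cy"])
s=ctrl.get_obs();print(s)
E
```

```text
pics
top [0.46588311 0.03341674 1.29689739] [ 0.02005449 -0.7018767   0.71182513 -0.01648962] 515.3809939187453 280.51516895758584 218.43721270115
scene [ 1.36826957 -0.16805972  0.94567116] [-0.2894201   0.73054139  0.57043781 -0.23905226] 455.2670344383118 283.13353689461604 210.60068598415427
{'time_s': 0.1, 'q': array([-1.53329790e+00,  1.81477266e-01,  1.60792364e+00,  4.74380090e-06,
        1.35379100e+00, -2.06287734e-01]), 'dq': array([ 0.00035858, -0.00173766, -0.00199479,  0.00054806, -0.00058079,
        0.00060272]), 'joint_efforts': array([ 6.36398454e-04, -4.45872688e+01, -3.52237058e+01, -3.84842915e-04,
        4.08922759e-03, -9.67404823e-07]), 'eef_pos': array([ 0.13879874, -0.55747918,  0.23046077]), 'eef_rot': array([-7.96585392e-04,  9.92579977e-01,  1.21590910e-01,  6.97117476e-05]), 'wrist_force': array([ 0.4292248 ,  1.65025528, -0.06104522]), 'torque': array([-0.00142666, -0.01975512, -0.02737722]), 'grasp_force': 0.0, 'opening': 0.9981180594099796}
```

View pics/top0.png

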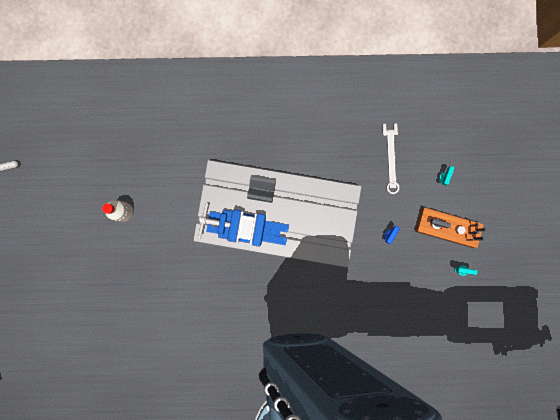

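View pics/scene0.png

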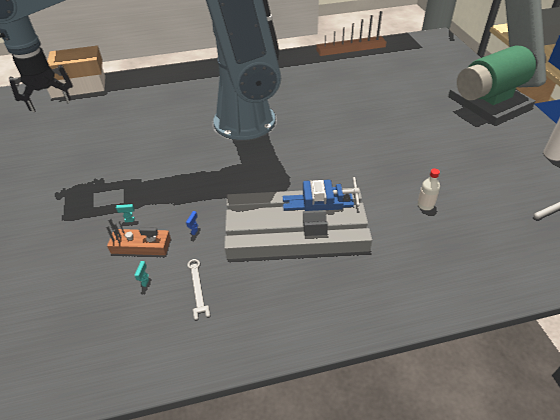

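The top view shows four stud shapes. The dark one is in the orange rack at about (439,223), a blue one is at (391,232), and turquoise ones are at (446,175) and (464,269). Only the dark one in the rack fits the description. The vise is blue with its open lug to the right, mouth near (289,238), over the lower slot. The V-block (262,188) is on the other slot.

Run:
```python
from h import *
P=np.load("top0.npy");f=cv2.imread("pics/top0.png");hsv=cv2.cvtColor(f,cv2.COLOR_BGR2HSV)
H,S,V=[hsv[...,i].astype(int) for i in range(3)]
def rect(m,name):
    xy=P[m][:,:2]*1000; r=cv2.minAreaRect(xy.astype(np.float32)); print(name,m.sum(),np.round(r[0],1),np.round(r[1],1),round(r[2],2),"z",np.round(np.percentile(P[m][:,2]*1000,[5,50,95]),1))
    return xy
win=np.zeros(H.shape,bool);win[195:255,410:490]=1
org=win&(S>150)&(H<20); rect(org,"rack")
z=P[...,2]
rect(win&(z>.024)&(z<.04),"racktop z")
w=np.zeros(H.shape,bool);w[212:236,424:454]=1
print("dark z",np.round(z[214:234:2,426:454:2]*1000).astype(int))
tb=np.zeros(H.shape,bool);tb[150:270,185:370]=1
rect(tb&(abs(z-.045)<.006),"table")
blue=tb&(H>100)&(H<125)&(S>150)
for lo,hi in((.048,.060),(.06,.09),(.09,.12)): rect(blue&(z>lo)&(z<hi),f"blue{lo}")
c=f[155:275,190:370];cv2.imwrite("pics/a.png",np.hstack([cv2.resize(f[190:260,405:495],None,fx=4.4,fy=4.4,interpolation=2)[:300,:396],cv2.resize(f[205:265,245:324],(395,300),interpolation=2)]))
```

```text
rack 1278 [ 507.3 -211.6] [487.9  94.6] 88.62 z [24.8 32.8 37.6]
racktop z 1269 [ 503.6 -375.7] [151.8  61. ] 73.34 z [28.3 33.  37.7]
dark z [[  30   33   33   33   32   33   36   32   31   30   34    4    2   -1]
 [  30   36   31   34   33   34   33   33   36   39   29   36   34   30]
 [  29   29   35   30   32   36   31   39   29   34   35   32   36   34]
 [  34   32   54   74   70   77 1297   68   36   31   33   32   35   31]
 [  37   30   61   70   73   73   71   68   75   68   70   30   35   29]
 [  32   30   30   36   59   72   69   70   74   75   71   73   67   31]
 [  36   37   38   28   39   46   52   50   62   72   72   72   74   38]
 [  34   32   36   33   37   36   38   26   34   34   31   32   32   29]
 [  30   35   33   32   38   36   33   39   34   34   33   30   37   34]
 [  34   33   33   33   30   32   29   33   35   34   33   31   33   31]]
table 8629 [544.1  47.5] [380.9 200.5] 79.46 z [41.6 45.7 49.5]
blue0.048 565 [508.9 120.2] [193.2  48.9] 79.47 z [50.5 54.5 58.6]
blue0.06 220 [508.2 116.8] [184.6  66. ] 79.34 z [66.9 72.2 89.3]
blue0.09 619 [511.2 132.2] [104.1  74. ] 79.38 z [ 91.5  96.8 101.1]
```

View pics/a.png

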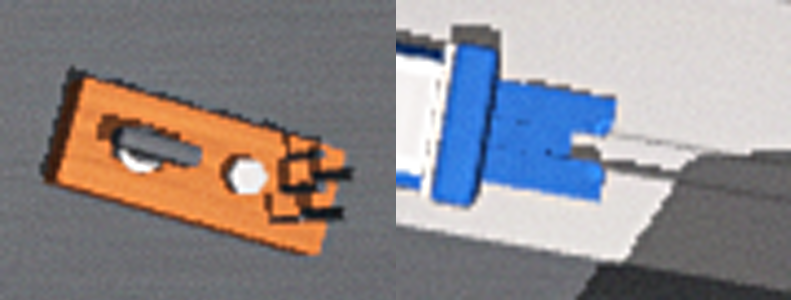

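The enlarged crop confirms it. The dark grey steel wing with its bright collar sits in the rack's oblong hole, next to the hex bolt, so this is the stud. The lug's open slot is in line with the lower T-slot.

jog_arm --series '[[[41.5, -11.8, 3, 0, 0, 0, 40], [41.5, -11.8, 3, 0, 0, 0, 40], [41.5, -11.8, 3, 0, 0, 0, 40], [41.5, -11.8, 3, 0, 0, 0, 40], [41.5, -11.8, 3, 0, 0, 0, 40], [41.5, -11.8, 3, 0, 0, 0, 40], [41.5, -11.8, 3, 0, 0, 0, 40], [41.5, -11.8, 3, 0, 0, 0, 40], [41.5, -11.8, 3, 0, 0, 0, 40], [41.5, -11.8, 3, 0, 0, 0, 40]]]'

```text
time_s: 1.1
eef_pos: [0.5143, -0.342, 0.2007]
eef_rot: [-0.0, 0.993, 0.122, -0.0]
wrist_force: [0.3, 0.2, -0.1]
opening: 0.47
grasp_force: 0.0
```

jog_arm --series '[[[0, 0, 6, 0, 0, -0.13, 40], [0, 0, 6, 0, 0, -0.13, 40], [0, 0, 6, 0, 0, -0.13, 40], [0, 0, 6, 0, 0, -0.13, 40], [0, 0, 6, 0, 0, -0.13, 40], [0, 0, 6, 0, 0, -0.13, 40], [0, 0, 6, 0, 0, -0.13, 40], [0, 0, 6, 0, 0, -0.126, 40], [0, 0, 0, 0, 0, 0, 40], [0, 0, 0, 0, 0, 0, 40]]]'

```text
time_s: 2.1
eef_pos: [0.5129, -0.3431, 0.153]
eef_rot: [-0.0, 0.803, 0.596, -0.0]
wrist_force: [0.7, -0.4, -0.3]
opening: 0.47
grasp_force: 0.0
```

```bash
cat >> h.py <<'E'
from scipy.spatial.transform import Rotation as Ro
def rot(q): q=np.array(q); return Ro.from_quat(q[[1,2,3,0]]).as_matrix()
def st():
    s=ctrl.get_obs();R=rot(s["eef_rot"]);print("t",round(s["time_s"],2),"tcp",np.round(s["eef_pos"]*1000,2),"head",round(np.degrees(np.arctan2(R[1,0],R[0,0])),2),"z",np.round(R[:,2],4),"F",np.round(s["wrist_force"],1),"T",np.round(s["torque"],2),"op",round(s["opening"]*85.4,1),"g",round(s["grasp_force"],1),"q",np.round(s["q"],2));return s,R
def wpts(c):
    z=c["z_map"];v,u=np.mgrid[:z.shape[0],:z.shape[1]]
    dx=u-c["cx"];dy=v-c["cy"];r=np.hypot(dx,dy)+1e-9;th=r/c["fx"];k=np.tan(th)/r
    P=np.dstack([dx*k*z,dy*k*z,z]);P[th>1.3]=np.nan
    return P@rot(c["rotation"]).T+np.array(c["xyz"])
E
python3 - <<'E'
from h import *
st();c=ctrl.camera("wrist");print(c["fx"],c["cx"],c["cy"],c["xyz"],c["rotation"]);P=wpts(c);np.save("w1.npy",P);cv2.imwrite("pics/w1.png",c["frame"])
E
```

```text
t 2.1 tcp [ 512.88 -343.13  152.97] head 73.14 z [-6.e-04  6.e-04 -1.e+00] F [ 0.7 -0.4 -0.3] T [-0.01  0.02 -0.03] op 40.1 g 0.0 q [-0.78  0.35  1.56 -0.    1.23 -0.49]
325.19226210127806 277.5088065380118 208.99548990810504 [ 0.53267617 -0.27860546  0.2959626 ] [ 0.13285514  0.98026956 -0.14502896 -0.01969033]
```

View pics/w1.png

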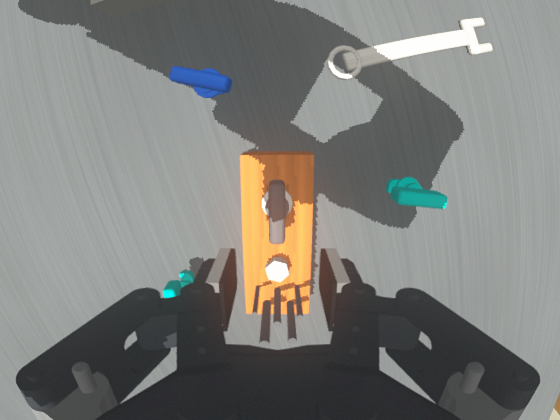

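The wrist view shows the dark wing at (277,210) with its collar below it. It is centred between the fingers (pads at columns 228 and 330) and parallel to the rack, whose sides lie at columns 243 and 314.

Run:
```python
from h import *
f=cv2.imread("pics/w1.png").astype(int)
for nm,sl in(("w1",(slice(165,250),slice(255,300))),("top0",(slice(212,236),slice(424,456)))):
    P=np.load(nm+".npy")[sl].reshape(-1,3)*1000
    m=(P[:,2]>62)&(P[:,2]<80);m&=np.hypot(P[:,0]-513,P[:,1]+342)<35
    r=cv2.minAreaRect(P[m,:2].astype(np.float32));q=P[m,:2];e,V=np.linalg.eigh(np.cov(q.T));d=V[:,1]*np.sign(V[1,1])
    print(nm,m.sum(),r,"mean",q.mean(0),"ang",np.degrees(np.arctan2(d[1],d[0])),"z",np.median(P[m,2]))
P=np.load("w1.npy")*1000;hsv=cv2.cvtColor(f.astype(np.uint8),cv2.COLOR_BGR2HSV)
m=(hsv[...,0]<20)&(hsv[...,1]>150)&(abs(P[...,2]-32)<6)
m[:145]=0;m[320:]=0;m[:,:235]=0;m[:,320:]=0
print("rack",cv2.minAreaRect(P[m][:,:2].astype(np.float32)),np.median(P[m][:,2]))
```

```text
w1 962 ((512.6635131835938, -341.9209289550781), (44.899383544921875, 11.178080558776855), 73.33958435058594) mean [ 513.08852929 -340.73948408] ang 73.15749176715178 z 70.9453851533558
top0 104 ((513.6336059570312, -341.8435974121094), (46.00615692138672, 12.568758010864258), 75.32276916503906) mean [ 513.24772392 -341.34144926] ang 74.33903298732305 z 70.99689994936043
rack ((503.2017822265625, -375.365966796875), (149.14024353027344, 59.05608367919922), 73.15679931640625) 32.369788210494825
```

jog_arm --series '[[[1.2, 0, 15, 0, 0, 0, 40], [0, 0, 20, 0, 0, 0, 40], [0, 0, 20, 0, 0, 0, 40], [0, 0, 17, 0, 0, 0, 40], [0, 0, 10, 0, 0, 0, 40], [0, 0, 10, 0, 0, 0, 40], [0, 0, 6, 0, 0, 0, 40], [0, 0, 3.5, 0, 0, 0, 40], [0, 0, 0, 0, 0, 0, 40], [0, 0, 0, 0, 0, 0, 40]]]'

```text
time_s: 3.15
eef_pos: [0.5138, -0.3425, 0.0524]
eef_rot: [0.001, 0.802, 0.597, 0.0]
wrist_force: [0.1, 1.1, 0.2]
opening: 0.468
grasp_force: 0.0
```

jog_arm --series '[[[0, 0, 0, 0, 0, 0, 30], [0, 0, 0, 0, 0, 0, 22], [0, 0, 0, 0, 0, 0, 18], [0, 0, 0, 0, 0, 0, 14], [0, 0, 0, 0, 0, 0, 10], [0, 0, 0, 0, 0, 0, 5], [0, 0, 0, 0, 0, 0, 5], [0, 0, 0, 0, 0, 0, 5], [0, 0, 0, 0, 0, 0, 5], [0, 0, 0, 0, 0, 0, 5]]]'

```text
time_s: 4.15
eef_pos: [0.5134, -0.3423, 0.0519]
eef_rot: [0.0, 0.802, 0.597, 0.0]
wrist_force: [-1.7, 0.4, 3.2]
opening: 0.123
grasp_force: 59.7
```

```bash
python3 -c "
from h import *
st()"
```

```text
t 4.15 tcp [ 513.44 -342.26   51.86] head 73.32 z [ 1.e-04 -1.e-04 -1.e+00] F [-1.7  0.4  3.2] T [0.04 0.12 0.  ] op 10.5 g 59.7 q [-0.78  0.48  1.61 -0.    1.05 -0.49]
```

jog_arm --series '[[[0, 0, -3, 0, 0, 0, 5], [0, 0, -6, 0, 0, 0, 5], [0, 0, -10, 0, 0, 0, 5], [0, 0, -15, 0, 0, 0, 5], [0, 0, -18, 0, 0, 0, 5], [0, 0, -18, 0, 0, 0, 5], [0, 0, -18, 0, 0, 0, 5], [0, 0, -14, 0, 0, 0, 5], [0, 0, -6, 0, 0, 0, 5], [0, 0, 0, 0, 0, 0, 5]]]'

```text
time_s: 5.15
eef_pos: [0.5139, -0.3426, 0.1612]
eef_rot: [0.001, 0.802, 0.597, 0.0]
wrist_force: [-0.8, -0.7, -2.1]
opening: 0.122
grasp_force: 59.3
```

Run:
```python
from h import *
s,R=st()
d=R.T@(np.array([484.4,-11.2,160])-s["eef_pos"]*1000);print(np.round(d,1))
c=ctrl.camera("wrist");P=wpts(c)[160:260,250:305].reshape(-1,3)*1000
q=(P-s["eef_pos"]*1000)@R
m=(abs(q[:,1])<9)&(abs(q[:,0])<30)&(q[:,2]>-25)&(q[:,2]<-12)
print(m.sum(),np.round(np.percentile(q[m],[1,50,99],axis=0),1), cv2.minAreaRect(q[m][:,:2].astype(np.float32)))
```

```text
t 5.15 tcp [ 513.91 -342.65  161.23] head 73.33 z [ 0.0017 -0.0016 -1.    ] F [-0.8 -0.7 -2.1] T [-0.01 -0.04  0.05] op 10.4 g 59.3 q [-0.78  0.34  1.56  0.    1.24 -0.49]
[ 309.1 -123.4    0.6]
932 [[ 11.   -8.3 -20.2]
 [ 17.5   0.  -18.4]
 [ 23.    8.3 -12.3]] ((16.980918884277344, -0.039165496826171875), (12.528736114501953, 17.82600212097168), 0.04085758328437805)
```

jog_arm --series '[[[15, -6, 0, 0, 0, 0, 5], [35, -14, 0, 0, 0, 0, 5], [45, -18, 0, 0, 0, 0, 5], [45, -18, 0, 0, 0, 0, 5], [45, -18, 0, 0, 0, 0, 5], [45, -18, 0, 0, 0, 0, 5], [40, -16, 0, 0, 0, 0, 5], [25, -10, 0, 0, 0, 0, 5], [14, -5.4, 0.6, 0, 0, 0, 5], [0, 0, 0, 0, 0, -0.107, 5]]]'

```text
time_s: 6.2
eef_pos: [0.4827, -0.0084, 0.1583]
eef_rot: [-0.001, 0.768, 0.641, -0.0]
wrist_force: [0.4, -1.0, -1.7]
opening: 0.126
grasp_force: 59.3
```

jog_arm --series '[[[0, 0, 10, 0, 0, 0, 5], [0, 0, 10, 0, 0, 0, 5], [0, 0, 5, 0, 0, 0, 5], [0, 0, 0, 0, 0, 0, 5], [0, 0, 0, 0, 0, 0, 5], [0, 0, 0, 0, 0, 0, 5], [0, 0, 0, 0, 0, 0, 5], [0, 0, 0, 0, 0, 0, 5], [0, 0, 0, 0, 0, 0, 5], [0, 0, 0, 0, 0, 0, 5]]]'

```text
time_s: 7.2
eef_pos: [0.4839, -0.0107, 0.1343]
eef_rot: [0.0, 0.769, 0.639, 0.0]
wrist_force: [-0.6, -0.0, -1.7]
opening: 0.122
grasp_force: 59.3
```

Run:
```python
from h import *
s,R=st()
c=ctrl.camera("wrist");np.save("w2.npy",wpts(c));cv2.imwrite("pics/w2.png",c["frame"])
```

```text
t 7.2 tcp [483.9  -10.74 134.31] head 79.46 z [ 2.e-04 -0.e+00 -1.e+00] F [-0.6 -0.  -1.7] T [ 0.01 -0.02 -0.06] op 10.4 g 59.3 q [-0.27  0.09  1.92  0.    1.13 -0.08]
```

View pics/w2.png

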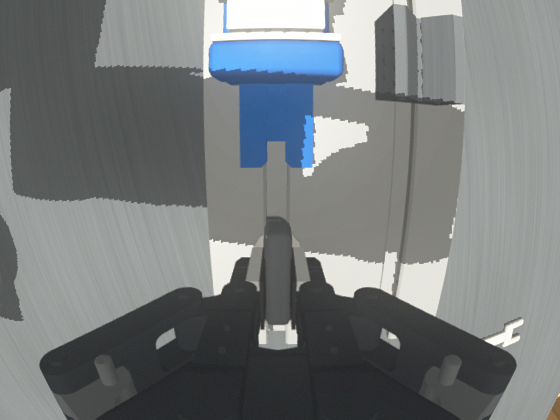

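The stud hangs over the slot. Slot edges are at columns 264 and 288 and the wing at about 277. The lug mouth is at row 167, its slot centred at about column 277.

Run:
```python
from h import *
P=np.load("w2.npy")*1000;f=cv2.imread("pics/w2.png");s=ctrl.get_obs();R=rot(s["eef_rot"]);T=(P-s["eef_pos"]*1000)@R
for r in range(172,214,8):
    y=T[r,:,1];z=P[r,:,2];g=[i for i in range(245,310) if z[i]<38]
    print(r,"x",round(T[r,277,0],1),"slot y",round(y[min(g)],1),round(y[max(g)],1),len(g),"zmin",round(min(z[245:310])))
hsv=cv2.cvtColor(f,cv2.COLOR_BGR2HSV)
m=(hsv[...,0]>100)&(hsv[...,0]<125)&(hsv[...,1]>150)&(abs(P[...,2]-54)<5);m[:92]=0
print(cv2.minAreaRect(T[m][:,:2].astype(np.float32)),"x min",np.percentile(T[m][:,0],.5),"y",np.percentile(T[m][:,1],[1,99]))
for r in range(146,160,4):
    b=[i for i in range(255,300) if not m[r,i]];print(r,T[r,min(b),1].round(1),T[r,max(b),1].round(1))
q=T[210:300,255:300].reshape(-1,3);k=(q[:,2]>-23)&(q[:,2]<-17)&(abs(q[:,1])<10)&(q[:,0]>5);print(cv2.minAreaRect(q[k][:,:2].astype(np.float32)))
m=(abs(P[...,2]-45)<4);m[:100]=0;m[260:]=0;m[:,:195]=0;m[:,480:]=0;print("table y edges",np.percentile(T[m][:,1],[.5,99.5]))
```

```text
172 x 27.5 slot y -8.7 7.1 21 zmin 23
180 x 21.3 slot y -8.7 7.1 21 zmin 24
188 x 14.8 slot y -8.7 7.1 20 zmin 23
196 x 8.1 slot y -8.3 7.2 21 zmin 23
204 x 1.9 slot y -8.0 7.2 20 zmin 23
212 x -5.3 slot y -8.1 7.3 20 zmin 23
((62.301849365234375, -0.7142524719238281), (51.3200569152832, 49.22700500488281), 0.008685297332704067) x min 37.26541537511237 y [-24.65680664  23.22420521]
146 -7.5 15.0
150 -7.6 15.1
154 -12.3 15.2
158 -13.0 15.1
((13.211921691894531, 1.0487346649169922), (19.451465606689453, 17.144912719726562), 22.76968002319336)
table y edges [-52.03064342 146.46548497]
```

jog_arm --series '[[[0, -0.7, 6, 0, 0, 0, 5], [0, 0, 10, 0, 0, 0, 5], [0, 0, 10, 0, 0, 0, 5], [0, 0, 8, 0, 0, 0, 5], [0, 0, 6, 0, 0, 0, 5], [0, 0, 4, 0, 0, 0, 5], [0, 0, 0, 0, 0, 0, 5], [0, 0, 0, 0, 0, 0, 5], [0, 0, 0, 0, 0, 0, 5], [0, 0, 0, 0, 0, 0, 5]]]'

```text
time_s: 8.25
eef_pos: [0.4835, -0.0107, 0.0906]
eef_rot: [0.0, 0.769, 0.639, 0.0]
wrist_force: [-0.3, -0.3, -2.1]
opening: 0.124
grasp_force: 59.3
```

jog_arm --series '[[[0, 0, 1, 0, 0, 0, 5], [0, 0, 1, 0, 0, 0, 5], [0, 0, 1, 0, 0, 0, 5], [0, 0, 1, 0, 0, 0, 5], [0, 0, 1, 0, 0, 0, 5], [0, 0, 1, 0, 0, 0, 5], [0, 0, 0, 0, 0, 0, 5], [0, 0, 0, 0, 0, 0, 5], [0, 0, 0, 0, 0, 0, 5], [0, 0, 0, 0, 0, 0, 5]]]'

```text
time_s: 9.25
eef_pos: [0.4832, -0.0106, 0.0842]
eef_rot: [0.0, 0.769, 0.639, 0.0]
wrist_force: [-0.1, -0.1, -2.0]
opening: 0.122
grasp_force: 59.3
```

```bash
python3 -c "
from h import *
st()"
```

```text
t 9.25 tcp [483.21 -10.62  84.25] head 79.46 z [ 1.e-04 -0.e+00 -1.e+00] F [-0.1 -0.1 -2. ] T [ 0.02  0.04 -0.01] op 10.4 g 59.3 q [-0.27  0.17  1.95 -0.    1.02 -0.08]
```

jog_arm --series '[[[0, 0, 1, 0, 0, 0, 5], [0, 0, 1, 0, 0, 0, 5], [0, 0, 1, 0, 0, 0, 5], [0, 0, 1, 0, 0, 0, 5], [0, 0, 0, 0, 0, 0, 5], [0, 0, 0, 0, 0, 0, 5], [0, 0, 0, 0, 0, 0, 5], [0, 0, 0, 0, 0, 0, 5], [0, 0, 0, 0, 0, 0, 5], [0, 0, 0, 0, 0, 0, 5]]]'

```text
time_s: 10.25
eef_pos: [0.4832, -0.0106, 0.0802]
eef_rot: [0.0, 0.769, 0.639, 0.0]
wrist_force: [-0.5, -0.1, -2.5]
opening: 0.123
grasp_force: 59.3
```

```bash
python3 -c "
from h import *
st()"
```

```text
t 10.25 tcp [483.18 -10.63  80.21] head 79.46 z [ 0.  0. -1.] F [-0.5 -0.1 -2.5] T [-0.03 -0.01 -0.06] op 10.5 g 59.3 q [-0.27  0.18  1.95  0.    1.01 -0.08]
```

Free so far. I'll go down to about -10 mm.

jog_arm --series '[[[0, 0, 1, 0, 0, 0, 5], [0, 0, 1, 0, 0, 0, 5], [0, 0, 1, 0, 0, 0, 5], [0, 0, 1, 0, 0, 0, 5], [0, 0, 0.6, 0, 0, 0, 5], [0, 0, 0, 0, 0, 0, 5], [0, 0, 0, 0, 0, 0, 5], [0, 0, 0, 0, 0, 0, 5], [0, 0, 0, 0, 0, 0, 5], [0, 0, 0, 0, 0, 0, 5]]]'

```text
time_s: 11.25
eef_pos: [0.4832, -0.0106, 0.0756]
eef_rot: [0.0, 0.769, 0.639, 0.0]
wrist_force: [-1.4, 0.0, -1.4]
opening: 0.122
grasp_force: 59.3
```

Run:
```python
from h import *
s,R=st()
for n in ["scene","wrist"]:
  c=ctrl.camera(n);
  if n=="scene":
    u,v=260,200; cv2.imwrite("pics/s2.png",cv2.resize(c["frame"][150:260,200:360],(800,550),interpolation=2))
  else:
    P=wpts(c)*1000;T=(P-s["eef_pos"]*1000)@R;f=c["frame"];hsv=cv2.cvtColor(f,cv2.COLOR_BGR2HSV)
    m=(hsv[...,0]>100)&(hsv[...,0]<125)&(hsv[...,1]>150)&(abs(P[...,2]-54)<5)&(T[...,0]<85)
    print(cv2.minAreaRect(T[m][:,:2].astype(np.float32)),"xmin",np.percentile(T[m][:,0],1),np.percentile(T[m][:,1],[1,99]))
```

```text
t 11.25 tcp [483.19 -10.62  75.63] head 79.46 z [ 1.e-04  0.e+00 -1.e+00] F [-1.4  0.  -1.4] T [-0.   -0.01  0.02] op 10.4 g 59.3 q [-0.27  0.19  1.95  0.    1.   -0.08]
((60.933040618896484, -0.0991973876953125), (49.14889144897461, 48.54935073852539), 89.49298095703125) xmin 38.96923963446952 [-24.19742384  23.92150719]
```

View pics/s2.png

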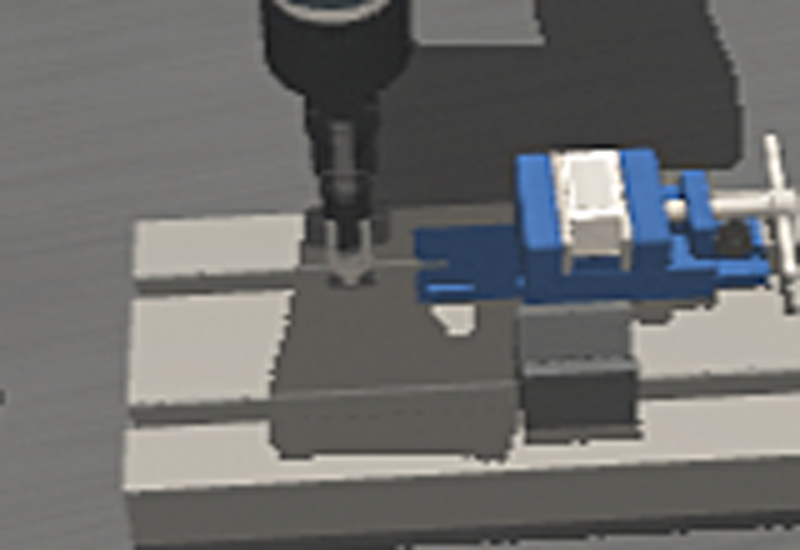

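The head is in the slot at about (350,275) in this crop. The collar is just above lug height and clear of the lug mouth at (415,265). Next I slide.

jog_arm --series '[[[3, 0, 0, 0, 0, 0, 5], [5, 0, 0, 0, 0, 0, 5], [5, 0, 0, 0, 0, 0, 5], [5, 0, 0, 0, 0, 0, 5], [4, 0, 0, 0, 0, 0, 5], [3, 0, 0, 0, 0, 0, 5], [2, 0, 0, 0, 0, 0, 5], [0, 0, 0, 0, 0, 0, 5], [0, 0, 0, 0, 0, 0, 5], [0, 0, 0, 0, 0, 0, 5]]]'

```text
time_s: 12.35
eef_pos: [0.4881, 0.0158, 0.0756]
eef_rot: [0.0, 0.769, 0.639, -0.0]
wrist_force: [-0.2, 0.3, -2.5]
opening: 0.124
grasp_force: 59.3
```

jog_arm --series '[[[2, 0, 0, 0, 0, 0, 5], [2, 0, 0, 0, 0, 0, 5], [2, 0, 0, 0, 0, 0, 5], [2, 0, 0, 0, 0, 0, 5], [2, 0, 0, 0, 0, 0, 5], [2, 0, 0, 0, 0, 0, 5], [2, 0, 0, 0, 0, 0, 5], [0, 0, 0, 0, 0, 0, 5], [0, 0, 0, 0, 0, 0, 5], [0, 0, 0, 0, 0, 0, 5]]]'

```text
time_s: 13.35
eef_pos: [0.4907, 0.0296, 0.0756]
eef_rot: [0.0, 0.769, 0.639, -0.0]
wrist_force: [0.1, -0.1, -2.1]
opening: 0.129
grasp_force: 59.3
```

```bash
cat >> h.py <<'E'
def chk():
    s,R=st();t=s["eef_pos"]*1000;o=np.array([483.19,-10.62,75.63]);print("slid",np.round(R.T@(t-o),2),"Ftool",np.round(R.T@s["wrist_force"],1))
E
python3 -c "
from h import *
chk()"
```

```text
t 13.35 tcp [490.65  29.65  75.59] head 79.46 z [-0. -0. -1.] F [ 0.1 -0.1 -2.1] T [-0.03 -0.01  0.05] op 11.0 g 59.3 q [-0.18  0.2   1.93 -0.    1.    0.  ]
slid [ 4.095e+01 -3.000e-02  4.000e-02] Ftool [-0.1  0.1  2.1]
```

jog_arm --series '[[[1, 0, 0, 0, 0, 0, 5], [1, 0, 0, 0, 0, 0, 5], [1, 0, 0, 0, 0, 0, 5], [1, 0, 0, 0, 0, 0, 5], [1, 0, 0, 0, 0, 0, 5], [1, 0, 0, 0, 0, 0, 5], [1, 0, 0, 0, 0, 0, 5], [1, 0, 0, 0, 0, 0, 5], [0, 0, 0, 0, 0, 0, 5], [0, 0, 0, 0, 0, 0, 5]]]'

```text
time_s: 14.35
eef_pos: [0.4921, 0.0376, 0.0756]
eef_rot: [-0.0, 0.769, 0.639, -0.0]
wrist_force: [1.1, -0.3, -2.9]
opening: 0.121
grasp_force: 59.3
```

jog_arm --series '[[[0.5, 0, 0, 0, 0, 0, 5], [0.5, 0, 0, 0, 0, 0, 5], [0.5, 0, 0, 0, 0, 0, 5], [0.5, 0, 0, 0, 0, 0, 5], [0.5, 0, 0, 0, 0, 0, 5], [0.5, 0, 0, 0, 0, 0, 5], [0.5, 0, 0, 0, 0, 0, 5], [0.5, 0, 0, 0, 0, 0, 5], [0.5, 0, 0, 0, 0, 0, 5], [0, 0, 0, 0, 0, 0, 5]]]'

```text
time_s: 15.35
eef_pos: [0.493, 0.0421, 0.0756]
eef_rot: [-0.0, 0.769, 0.639, 0.0]
wrist_force: [-1.0, -2.8, -1.7]
opening: 0.121
grasp_force: 59.3
```

```bash
python3 -c "
from h import *
chk()"
```

```text
t 15.35 tcp [492.99  42.1   75.59] head 79.46 z [ 1.e-04  1.e-04 -1.e+00] F [-1.  -2.8 -1.7] T [-0.59  0.08  0.01] op 10.3 g 59.3 q [-0.16  0.21  1.92  0.    1.01  0.03]
slid [ 5.362e+01 -1.000e-02  4.000e-02] Ftool [-3.  -0.4  1.7]
```

jog_arm --series '[[[0.2, 0, 0, 0, 0, 0, 5], [0.2, 0, 0, 0, 0, 0, 5], [0.2, 0, 0, 0, 0, 0, 5], [0.2, 0, 0, 0, 0, 0, 5], [0, 0, 0, 0, 0, 0, 5], [0, 0, 0, 0, 0, 0, 5], [0, 0, 0, 0, 0, 0, 5], [0, 0, 0, 0, 0, 0, 5], [0, 0, 0, 0, 0, 0, 5], [0, 0, 0, 0, 0, 0, 5]]]'

```text
time_s: 16.35
eef_pos: [0.4931, 0.0428, 0.0756]
eef_rot: [-0.0, 0.769, 0.639, 0.0]
wrist_force: [-1.4, -2.3, -1.4]
opening: 0.122
grasp_force: 59.3
```

Run:
```python
from h import *
chk()
c=ctrl.camera("top");P=pts(c);f=c["frame"];hsv=cv2.cvtColor(f,cv2.COLOR_BGR2HSV)
def ext(P,hsv):
    d=np.array([.183,.983]);m=(hsv[...,0]>100)&(hsv[...,0]<125)&(hsv[...,1]>150);m[:195]=0;m[255:]=0;m[:,:200]=0;m[:,300:]=0
    a=P[...,:2]@d*1000
    z=P[...,2]; k=m&(z>.085)&(z<.105); return np.percentile(a[k],[2,50,98]),k.sum()
print(ext(np.load("top0.npy"),cv2.cvtColor(cv2.imread("pics/top0.png"),cv2.COLOR_BGR2HSV)),ext(P,hsv))
```

```text
t 16.35 tcp [493.09  42.76  75.59] head 79.46 z [ 0.  0. -1.] F [-1.4 -2.3 -1.4] T [-0.57  0.14  0.06] op 10.4 g 59.3 q [-0.15  0.21  1.92  0.    1.01  0.03]
slid [ 5.429e+01 -3.000e-02  4.000e-02] Ftool [-2.5 -0.9  1.4]
(array([172.26840059, 234.15139723, 273.81270312]), np.int64(648)) (array([235.3516476 , 249.0265775 , 279.48998826]), np.int64(389))
```

jog_arm --series '[[[0.2, 0, 0, 0, 0, 0, 5], [0.2, 0, 0, 0, 0, 0, 5], [0.2, 0, 0, 0, 0, 0, 5], [0.2, 0, 0, 0, 0, 0, 5], [0.2, 0, 0, 0, 0, 0, 5], [0, 0, 0, 0, 0, 0, 5], [0, 0, 0, 0, 0, 0, 5], [0, 0, 0, 0, 0, 0, 5], [0, 0, 0, 0, 0, 0, 5], [0, 0, 0, 0, 0, 0, 5]]]'

```text
time_s: 17.4
eef_pos: [0.4933, 0.0437, 0.0756]
eef_rot: [-0.0, 0.769, 0.639, 0.0]
wrist_force: [-0.6, -3.3, -1.8]
opening: 0.122
grasp_force: 59.3
```

```bash
python3 -c "
from h import *
chk()"
```

```text
t 17.4 tcp [493.29  43.75  75.59] head 79.45 z [ 0.  0. -1.] F [-0.6 -3.3 -1.8] T [-0.64  0.06  0.  ] op 10.4 g 59.3 q [-0.15  0.21  1.92  0.    1.01  0.03]
slid [ 5.53e+01 -2.00e-02  5.00e-02] Ftool [-3.4  0.   1.8]
```

jog_arm --series '[[[0.2, 0, 0, 0, 0, 0, 5], [0.2, 0, 0, 0, 0, 0, 5], [0.2, 0, 0, 0, 0, 0, 5], [0.2, 0, 0, 0, 0, 0, 5], [0.2, 0, 0, 0, 0, 0, 5], [0, 0, 0, 0, 0, 0, 5], [0, 0, 0, 0, 0, 0, 5], [0, 0, 0, 0, 0, 0, 5], [0, 0, 0, 0, 0, 0, 5], [0, 0, 0, 0, 0, 0, 5]]]'

```text
time_s: 18.4
eef_pos: [0.4934, 0.0442, 0.0756]
eef_rot: [0.0, 0.769, 0.639, -0.0]
wrist_force: [-1.0, -5.5, -1.3]
opening: 0.125
grasp_force: 59.4
```

```bash
python3 -c "
from h import *
chk()"
```

```text
t 18.4 tcp [493.38  44.19  75.6 ] head 79.47 z [-3.e-04 -1.e-03 -1.e+00] F [-1.  -5.5 -1.3] T [-1.2   0.29  0.03] op 10.7 g 59.4 q [-0.15  0.21  1.92 -0.    1.01  0.03]
slid [ 5.575e+01 -1.000e-02 -2.000e-02] Ftool [-5.6 -0.   1.3]
```

jog_arm --series '[[[0.2, 0, 0, 0, 0, 0, 5], [0.2, 0, 0, 0, 0, 0, 5], [0, 0, 0, 0, 0, 0, 5], [0, 0, 0, 0, 0, 0, 5], [0, 0, 0, 0, 0, 0, 5], [0, 0, 0, 0, 0, 0, 5], [0, 0, 0, 0, 0, 0, 5], [0, 0, 0, 0, 0, 0, 5], [0, 0, 0, 0, 0, 0, 5], [0, 0, 0, 0, 0, 0, 5]]]'

```text
time_s: 19.4
eef_pos: [0.4934, 0.0443, 0.0756]
eef_rot: [0.0, 0.769, 0.639, -0.001]
wrist_force: [-2.1, -6.8, -1.7]
opening: 0.124
grasp_force: 59.4
```

```bash
python3 -c "
from h import *
chk()"
```

```text
t 19.4 tcp [493.37  44.29  75.59] head 79.47 z [-5.0e-04 -1.5e-03 -1.0e+00] F [-2.1 -6.8 -1.7] T [-1.52  0.38  0.01] op 10.6 g 59.4 q [-0.15  0.21  1.92 -0.    1.01  0.04]
slid [ 5.584e+01 -2.000e-02 -5.000e-02] Ftool [-7.1 -0.9  1.7]
```

jog_arm --series '[[[0.2, 0, 0, 0, 0, 0, 5], [0.2, 0, 0, 0, 0, 0, 5], [0.2, 0, 0, 0, 0, 0, 5], [0.2, 0, 0, 0, 0, 0, 5], [0.2, 0, 0, 0, 0, 0, 5], [0, 0, 0, 0, 0, 0, 5], [0, 0, 0, 0, 0, 0, 5], [0, 0, 0, 0, 0, 0, 5], [0, 0, 0, 0, 0, 0, 5], [0, 0, 0, 0, 0, 0, 5]]]'

```text
time_s: 20.4
eef_pos: [0.4935, 0.0446, 0.0756]
eef_rot: [0.001, 0.769, 0.639, -0.001]
wrist_force: [-2.9, -10.8, -1.0]
opening: 0.119
grasp_force: 59.4
```

Run:
```python
from h import *
chk()
c=ctrl.camera("wrist");cv2.imwrite("pics/w3.png",c["frame"]);P=wpts(c)*1000
Q=np.load("w2.npy")*1000;g=cv2.imread("pics/w2.png")
d=np.array([.183,.983])
for X,f in((Q,g),(P,c["frame"])):
    hsv=cv2.cvtColor(f,cv2.COLOR_BGR2HSV);b=(hsv[...,0]>100)&(hsv[...,0]<125)&(hsv[...,1]>150);a=X[...,:2]@d
    m=b&(abs(X[...,2]-54)<5)&(a<160); k=b&(abs(X[...,2]-97)<5)
    print("lug",np.percentile(a[m],[.5,2,50]).round(1),m.sum(),"jaw",np.percentile(a[k],[1,5]).round(1),k.sum())
f0=cv2.imread("pics/top0.png");c=ctrl.camera("top")
s=c["frame"][195:250,195:240];r=cv2.matchTemplate(c["frame"][190:255,185:260],f0[198:246,205:232],cv2.TM_CCOEFF_NORMED);_,v,_,p=cv2.minMaxLoc(r);y=r[p[1]];i=p[0]
print("template",v,p[0]+185-205+.5*(y[i-1]-y[i+1])/(y[i-1]-2*y[i]+y[i+1]),p[1]+190-198,"px; mm/px",1200/515)
```

```text
t 20.4 tcp [493.46  44.55  75.62] head 79.49 z [-8.0e-04 -2.8e-03 -1.0e+00] F [ -2.9 -10.8  -1. ] T [-2.17  0.49  0.08] op 10.2 g 59.4 q [-0.15  0.21  1.92 -0.    1.01  0.04]
slid [ 5.612e+01  3.000e-02 -1.500e-01] Ftool [-11.1  -0.8   1. ]
lug [114.9 116.8 142.2] 3358 jaw [172.9 173.3] 795
lug [127.9 129.6 149.3] 3573 jaw [177.8 179.2] 7827
template 0.930232048034668 -2.2787569 0 px; mm/px 2.3300970873786406
```

View pics/w3.png

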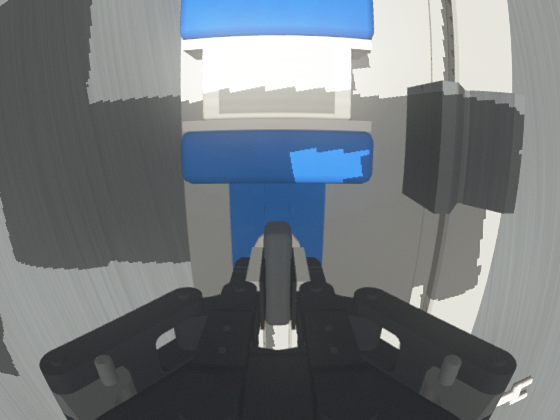

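The vise has moved about 5.3 mm (2.3 px in the top view) and the stop is firm at 11 N. The lug surrounds the stud, with the jaw front at row 183. Before turning I'll check how wide the gripper's knuckles are at jaw height.

jog_arm --series '[[[-0.4, 0, 0, 0, 0, 0, 5], [-0.5, 0, 0, 0, 0, 0, 5], [-0.5, 0, 0, 0, 0, 0, 5], [0, 0, 1, 0, 0, 0, 5], [0, 0, 1, 0, 0, 0, 5], [0, 0, 1, 0, 0, 0, 5], [0, 0, 1, 0, 0, 0, 5], [0, 0, 0, 0, 0, 0, 5], [0, 0, 0, 0, 0, 0, 5], [0, 0, 0, 0, 0, 0, 5]]]'

```text
time_s: 21.5
eef_pos: [0.4938, 0.0441, 0.0724]
eef_rot: [0.001, 0.769, 0.639, -0.0]
wrist_force: [-3.1, -6.5, 5.0]
opening: 0.127
grasp_force: 60.3
```

Run:
```python
from h import *
chk();s=ctrl.get_obs();R=rot(s["eef_rot"])
c=ctrl.camera("wrist");P=wpts(c)*1000;T=(P-s["eef_pos"]*1000)@R
f=c["frame"].max(2);m=(f<70)&(abs(T[...,0])<45)&(abs(T[...,1])<90);m[:250]=0
for z in range(-90,0,8):
    k=m&(abs(T[...,2]-z)<4)
    if k.any():print(z,k.sum(),np.percentile(T[k][:,1],[1,99]).round(),np.percentile(T[k][:,0],[1,99]).round())
k=(abs(P[...,2]-98)<12)&(P[...,1]>60);k[200:]=0;print("vise front x",np.percentile(T[k][:,0],[1,5]).round())
```

```text
t 21.5 tcp [493.79  44.07  72.37] head 79.47 z [ 4.0e-04 -1.2e-03 -1.0e+00] F [-3.1 -6.5  5. ] T [-1.26  0.59  0.02] op 10.9 g 60.3 q [-0.15  0.22  1.92 -0.    1.    0.03]
slid [55.71  0.42  3.19] Ftool [-6.9 -1.9 -5. ]
-90 9152 [-60.  61.] [ 2. 19.]
-82 6686 [-57.  58.] [-5. 18.]
-74 6306 [-52.  52.] [-8. 18.]
-66 3278 [-48.  48.] [-9. 18.]
-58 4773 [-42.  42.] [-8. 13.]
-50 2530 [-38.  39.] [-8. 14.]
-42 824 [-29.  29.] [-8. 14.]
-34 445 [-7. 17.] [-10.  12.]
-26 378 [-18.  19.] [-3. 11.]
-18 472 [-18.  19.] [-18.  14.]
-10 161 [-18.  19.] [ 6. 11.]
vise front x [42. 47.]
```

jog_arm --series '[[[-0.4, -0.3, 0, 0, 0, 0, 5], [-0.3, 0, 0, 0, 0, 0, 5], [0, 0, 0.8, 0, 0, 0, 5], [0, 0, 0.8, 0, 0, 0, 5], [0, 0, 0.8, 0, 0, 0, 5], [0, 0, 0.8, 0, 0, 0, 5], [0, 0, 0.8, 0, 0, 0, 5], [0, 0, 0, 0, 0, 0, 5], [0, 0, 0, 0, 0, 0, 5], [0, 0, 0, 0, 0, 0, 5]]]'

```text
time_s: 22.55
eef_pos: [0.4937, 0.044, 0.0687]
eef_rot: [0.001, 0.769, 0.639, 0.0]
wrist_force: [-2.9, -4.2, 8.9]
opening: 0.125
grasp_force: 60.8
```

```bash
python3 -c "
from h import *
chk()"
```

```text
t 22.55 tcp [493.74  43.97  68.66] head 79.47 z [ 1.3e-03 -3.0e-04 -1.0e+00] F [-2.9 -4.2  8.9] T [-0.82  0.61  0.03] op 10.6 g 60.8 q [-0.15  0.22  1.93 -0.    0.99  0.03]
slid [55.6   0.38  6.96] Ftool [-4.7 -2.1 -8.9]
```

jog_arm --series '[[[0, -0.3, 0.5, 0, 0, 0, 5], [0, 0, 0.5, 0, 0, 0, 5], [0, 0, 0.5, 0, 0, 0, 5], [0, 0, 0.3, 0, 0, 0, 5], [0, 0, 0, 0, 0, 0, 5], [0, 0, 0, 0, 0, 0, 5], [0, 0, 0, 0, 0, 0, 5], [0, 0, 0, 0, 0, 0, 5], [0, 0, 0, 0, 0, 0, 5], [0, 0, 0, 0, 0, 0, 5]]]'

```text
time_s: 23.55
eef_pos: [0.4937, 0.0439, 0.0672]
eef_rot: [0.001, 0.769, 0.639, 0.001]
wrist_force: [-3.7, -3.8, 12.7]
opening: 0.122
grasp_force: 61.2
```

```bash
python3 -c "
from h import *
chk()"
```

```text
t 23.55 tcp [493.73  43.95  67.25] head 79.47 z [ 1.9e-03 -5.0e-04 -1.0e+00] F [-3.7 -3.8 12.7] T [-0.81  0.71 -0.02] op 10.5 g 61.2 q [-0.15  0.23  1.93 -0.    0.99  0.03]
slid [55.58  0.37  8.37] Ftool [ -4.4  -3.  -12.7]
```

jog_arm --series '[[[0, -0.6, 0, 0.002, 0, 0, 5], [0, 0, 0, 0, 0, 0, 5], [0, 0, 0, 0, 0, 0, 5], [0, 0, 0, 0, 0, 0.04, 5], [0, 0, 0, 0, 0, 0.04, 5], [0, 0, 0, 0, 0, 0.04, 5], [0, 0, 0, 0, 0, 0.04, 5], [0, 0, 0, 0, 0, 0.04, 5], [0, 0, 0, 0, 0, 0, 5], [0, 0, 0, 0, 0, 0, 5]]]'

```text
time_s: 24.55
eef_pos: [0.4932, 0.044, 0.0671]
eef_rot: [0.0, 0.829, 0.559, -0.0]
wrist_force: [-3.6, -5.0, 10.3]
opening: 0.126
grasp_force: 61.0
```

```bash
python3 -c "
from h import *
chk()"
```

```text
t 24.55 tcp [493.21  43.97  67.15] head 68.01 z [ 0.e+00 -3.e-04 -1.e+00] F [-3.6 -5.  10.3] T [-0.89  0.61  0.03] op 10.7 g 61.0 q [-0.15  0.23  1.93 -0.    0.99  0.23]
slid [ 54.37 -11.15   8.46] Ftool [ -6.   -1.5 -10.3]
```

jog_arm --series '[[[0, 0, 0, 0, 0, 0.07, 5], [0, 0, 0, 0, 0, 0.07, 5], [0, 0, 0, 0, 0, 0.07, 5], [0, 0, 0, 0, 0, 0.07, 5], [0, 0, 0, 0, 0, 0.07, 5], [0, 0, 0, 0, 0, 0.07, 5], [0, 0, 0, 0, 0, 0.07, 5], [0, 0, 0, 0, 0, 0.07, 5], [0, 0, 0, 0, 0, 0, 5], [0, 0, 0, 0, 0, 0, 5]]]'

```text
time_s: 25.55
eef_pos: [0.4923, 0.044, 0.0667]
eef_rot: [-0.0, 0.951, 0.308, -0.001]
wrist_force: [-5.6, -5.4, 11.1]
opening: 0.12
grasp_force: 60.9
```

```bash
python3 -c "
from h import *
chk()"
```

```text
t 25.55 tcp [492.27  43.96  66.71] head 35.93 z [-2.1e-03 -3.0e-04 -1.0e+00] F [-5.6 -5.4 11.1] T [-1.    0.94  0.05] op 10.2 g 60.9 q [-0.15  0.23  1.93 -0.    0.99  0.79]
slid [ 39.39 -38.86   8.88] Ftool [ -7.8   1.1 -11. ]
```

jog_arm --series '[[[-0.6, -0.1, 0, 0, 0, 0, 5], [0, 0, 0, 0, 0, 0, 5], [0, 0, 0, 0, 0, 0.07, 5], [0, 0, 0, 0, 0, 0.07, 5], [0, 0, 0, 0, 0, 0.07, 5], [0, 0, 0, 0, 0, 0.07, 5], [0, 0, 0, 0, 0, 0.07, 5], [0, 0, 0, 0, 0, 0.07, 5], [0, 0, 0, 0, 0, 0, 5], [0, 0, 0, 0, 0, 0, 5]]]'

```text
time_s: 26.55
eef_pos: [0.4921, 0.0437, 0.0667]
eef_rot: [0.0, 0.995, 0.103, -0.001]
wrist_force: [-3.4, -6.1, 7.9]
opening: 0.123
grasp_force: 60.7
```

```bash
python3 -c "
from h import *
chk()"
```

```text
t 26.55 tcp [492.15  43.67  66.73] head 11.85 z [-1.1e-03 -3.0e-04 -1.0e+00] F [-3.4 -6.1  7.9] T [-0.97  0.64 -0.03] op 10.5 g 60.7 q [-0.15  0.23  1.93 -0.    0.99  1.21]
slid [ 19.92 -51.29   8.87] Ftool [-4.6  5.2 -7.9]
```

jog_arm --series '[[[0, 0, 0, 0, 0, 0.07, 5], [0, 0, 0, 0, 0, 0.07, 5], [0, 0, 0, 0, 0, 0.07, 5], [0, 0, 0, 0, 0, 0.07, 5], [0, 0, 0, 0, 0, 0.07, 5], [0, 0, 0, 0, 0, 0.04, 5], [0, 0, 0, 0, 0, 0, 5], [0, 0, 0, 0, 0, 0, 5], [0, 0, 0, 0, 0, 0, 5], [0, 0, 0, 0, 0, 0, 5]]]'

```text
time_s: 27.55
eef_pos: [0.4925, 0.0434, 0.0669]
eef_rot: [0.0, 0.996, -0.091, -0.0]
wrist_force: [-3.6, -6.2, 7.7]
opening: 0.121
grasp_force: 60.7
```

```bash
python3 -c "
from h import *
chk()"
```

```text
t 27.55 tcp [492.46  43.43  66.85] head -10.49 z [-4.e-04 -7.e-04 -1.e+00] F [-3.6 -6.2  7.7] T [-1.13  0.54 -0.04] op 10.4 g 60.7 q [-0.15  0.23  1.93 -0.    0.99  1.6 ]
slid [ -0.72 -54.84   8.74] Ftool [-2.4  6.7 -7.7]
```

jog_arm --series '[[[0, 0, -0.5, 0, 0, 0, 5], [0, 0, -0.5, 0, 0, 0, 5], [0, 0, -0.5, 0, 0, 0, 5], [0, 0, -0.5, 0, 0, 0, 5], [0, 0, 0, 0, 0, 0, 5], [0, 0, 0, 0, 0, 0, 5], [0, 0, 0, 0, 0, 0, 5], [0, 0, 0, 0, 0, 0, 5], [0, 0, 0, 0, 0, 0, 5], [0, 0, 0, 0, 0, 0, 5]]]'

```text
time_s: 28.55
eef_pos: [0.4924, 0.0434, 0.0685]
eef_rot: [0.0, 0.996, -0.091, -0.0]
wrist_force: [-1.4, -6.2, 4.5]
opening: 0.124
grasp_force: 60.0
```

```bash
python3 -c "
from h import *
chk()"
```

```text
t 28.55 tcp [492.43  43.44  68.49] head -10.49 z [-3.e-04 -6.e-04 -1.e+00] F [-1.4 -6.2  4.5] T [-1.17  0.24 -0.  ] op 10.6 g 60.0 q [-0.15  0.22  1.93 -0.    0.99  1.6 ]
slid [ -0.75 -54.85   7.1 ] Ftool [-0.3  6.4 -4.5]
```

jog_arm --series '[[[0, 0, -0.4, 0, 0, 0, 5], [0, 0, -0.4, 0, 0, 0, 5], [0, 0, -0.4, 0, 0, 0, 5], [0, 0, 0, 0, 0, 0, 5], [0, 0, 0, 0, 0, 0, 5], [0, 0, 0, 0, 0, 0, 5], [0, 0, 0, 0, 0, 0, 5], [0, 0, 0, 0, 0, 0, 5], [0, 0, 0, 0, 0, 0, 5], [0, 0, 0, 0, 0, 0, 5]]]'

```text
time_s: 29.55
eef_pos: [0.4924, 0.0434, 0.0696]
eef_rot: [0.0, 0.996, -0.091, -0.0]
wrist_force: [-0.9, -6.1, 3.0]
opening: 0.12
grasp_force: 59.9
```

```bash
python3 -c "
from h import *
chk()"
```

```text
t 29.55 tcp [492.43  43.43  69.55] head -10.49 z [-3.e-04 -6.e-04 -1.e+00] F [-0.9 -6.1  3. ] T [-1.15  0.18 -0.05] op 10.3 g 59.9 q [-0.15  0.22  1.93 -0.    0.99  1.6 ]
slid [ -0.75 -54.84   6.04] Ftool [ 0.2  6.1 -3. ]
```

jog_arm --series '[[[0, 0.4, -0.3, 0, 0, 0, 5], [0, 0.4, 0, 0, 0, 0, 5], [0, 0, 0, 0, 0, 0, 5], [0, 0, 0, 0, 0, 0, 5], [0, 0, 0, 0, 0, 0, 12], [0, 0, 0, 0, 0, 0, 14], [0, 0, 0, 0, 0, 0, 18], [0, 0, 0, 0, 0, 0, 22], [0, 0, 0, 0, 0, 0, 24], [0, 0, 0, 0, 0, 0, 24]]]'

```text
time_s: 30.55
eef_pos: [0.4912, 0.0433, 0.0691]
eef_rot: [-0.0, 0.996, -0.091, -0.001]
wrist_force: [-0.1, 0.2, 0.5]
opening: 0.282
grasp_force: 0.0
```

```bash
python3 -c "
from h import *
chk()"
```

```text
t 30.55 tcp [491.25  43.28  69.12] head -10.5 z [-2.4e-03  5.0e-04 -1.0e+00] F [-0.1  0.2  0.5] T [ 0.03 -0.03  0.02] op 24.1 g 0.0 q [-0.15  0.22  1.93  0.    0.99  1.6 ]
slid [ -1.88 -54.46   6.52] Ftool [-0.1 -0.2 -0.5]
```

Free. Next I lift straight up and inspect.

jog_arm --series '[[[0, 0, -3, 0, 0, 0, 24], [0, 0, -6, 0, 0, 0, 24], [0, 0, -10, 0, 0, 0, 24], [0, 0, -15, 0, 0, 0, 24], [0, 0, -20, 0, 0, 0, 24], [0, 0, -20, 0, 0, 0, 24], [0, 0, -20, 0, 0, 0, 24], [0, 0, -20, 0, 0, 0, 24], [0, 0, -10, 0, 0, 0, 24], [0, 0, 0, 0, 0, 0, 24]]]'

```text
time_s: 31.55
eef_pos: [0.4929, 0.043, 0.1954]
eef_rot: [0.0, 0.996, -0.091, 0.001]
wrist_force: [-0.2, -0.3, -0.1]
opening: 0.282
grasp_force: 0.0
```

Run:
```python
from h import *
chk();c=ctrl.camera("wrist");P=wpts(c)*1000
cv2.imwrite("pics/w4.png",c["frame"])
m=(abs(P[...,2]-90)<6)&(np.hypot(P[...,0]-493,P[...,1]-43)<30)&(c["frame"].max(2)<120)
print(m.sum(),cv2.minAreaRect(P[m][:,:2].astype(np.float32)),np.median(P[m][:,2]))
c=ctrl.camera("scene");cv2.imwrite("pics/s4.png",c["frame"])
```

```text
t 31.55 tcp [492.9   42.99 195.4 ] head -10.49 z [ 2.e-03 -2.e-04 -1.e+00] F [-0.2 -0.3 -0.1] T [0.02 0.   0.01] op 24.0 g 0.0 q [-0.15  0.03  1.84  0.    1.26  1.6 ]
slid [ 3.0000e-02 -5.4500e+01 -1.1976e+02] Ftool [-0.1  0.3  0.1]
590 ((492.6309509277344, 43.5836067199707), (11.452446937561035, 44.741455078125), 79.76506042480469) 88.76757985148092
```

View pics/w4.png

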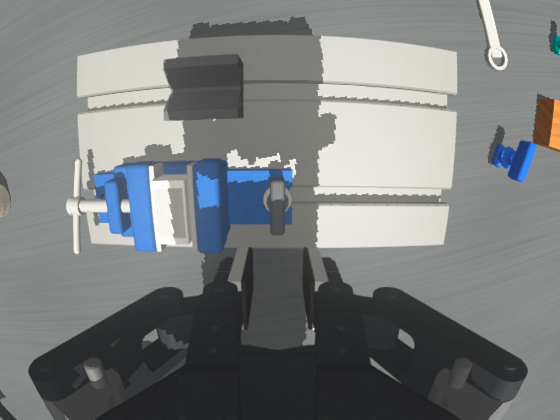

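The wing at (277,207) stands crosswise in the lug. Its measured top is at 88.8 mm, which puts the stud's origin 16.2 mm below the table's top, so it is clamped and the arm is clear.

```bash
python3 -c "
from h import *
print(ctrl.hand_in())"
```

```text
the job is handed in; nothing more can be done
None
```

The job is handed in, with no verdict returned: the vise was pushed back about 5 mm to its firm stop (over 4.5 mm needed), and the stud stands in the lug, crosswise to the slot, about 16.2 mm below the table top, with the gripper clear; the clamp force and the bystanders' positions were not measured.

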